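Lift the counterweighted template arm out of a potter's jigger

TASK

The template arm of the bench jigger has to come out of its yoke while a workmate takes the fresh bowl away from under it: draw the clevis pin fully out of the yoke and leave it lying in the V-notch of the pin rest beside it. Then grip the arm's tail bar at its balance point, between the yoke and the sliding weight, lift the arm straight up and hold it level and still over the yoke, in line with the machine and about 80 mm above its seat. Finish while still holding it there; keep the arm off the bowl and its mould, and leave the mould, the cups and the wooden spatula where they are.

Things in the scene. Friction and masses are not known exactly. Their poses are not given: they have to be found in the camera images.
- jigger: grey cast-iron bench machine, fixed, 530 mm long, elsewhere and turned up to 0.3 rad in every start; origin on the bench under the yoke's bore. x along its length from yoke to wheel head (roughly the robot's right), y to the side of the pin's knob (roughly away from the robot), z up. Wheel head 190 mm across, top at 44 mm, 170 mm to +x; a steel post 235 mm to -x carries the arm's tail at rest
- yoke (a point): centre of the bore of the machine's open-topped yoke, 165 mm above the bench, axes as jigger. Two upright cheeks, each 44 mm long in x, 8 mm thick, outer faces 19.5 mm either side in y, tops 21 mm above this point, bores 13 mm. The arm's boss lies in a V-saddle between them and lifts straight up once the pin is out. No part of the machine beside the tail bar stands higher than the cheeks
- notch (a point): on the machine's pin rest, 45 mm to +x, 73 mm to +y of the yoke, 86 mm lower: where the middle of the shank should lie when the pin rests in the V-notch. Rest block 40 mm long in x, 36 mm in y (18 mm either side); the notch runs along y, 45-degree sides, 28 mm wide at the mouth, 14 mm deep, mouth 7 mm above this point. Axes as jigger
- pin_knob (a point): clevis pin (about 60 g): centre of its black knob, a cylinder 18 mm across, 36 mm long, lying level. At the start the pin is in the yoke, knob on the +y side, its centre 38 mm from the bore's; loose in the bore (1.5 mm play), bearing no load. Drawing it along the machine's +y by 57 mm frees it; 70 mm is clear. Own y axis: along the pin, shank to knob
- pin_shank (a point): middle of the pin's bright steel shank (10 mm across, 56 mm long), on its centre line, 46 mm from the knob's centre. Parked, the knob overhangs the +y end of the pin rest and the pin stays in the notch by its own weight
- pin: the clevis pin, origin on its centre line at the shoulder, 18 mm from the knob's centre; axes as pin_knob
- jarm_bore (a point): centre of the template arm's bore, on the bar's centre line (half-way up), at the start level at the yoke's bore. Arm x: along the bar to the template, z up. A boss 36 mm across, 20 mm wide surrounds the bore. The balance point of arm and weight together lies on the bar to -x of the bore, at 52 mm + half the value of jweight, so 52 to 85 mm from the bore
- jarm: the template arm, origin and axes as jarm_bore: aluminium bar 12 mm wide, 20 mm high, 440 mm long, 0.46 kg, plus a sliding weight of 0.46 kg on its tail (to -x), which runs bare from the yoke to 245 mm. The template, a half-round steel blade in a dark clamp, is 170 mm to +x and hangs 47 mm below the centre line, at rest about 15 mm above the mould
- jweight_mid (a point): middle of the arm's round dark steel weight (54 mm across, 32 mm long, thumbscrew on top), on the bar's centre line, 135 mm + the value of jweight to -x of the arm's bore; axes as the arm
- jweight (a joint): how far the weight is slid out along the tail: 0 (its middle 135 mm from the bore) to 0.065 m (200 mm from the bore); clamped tight by its thumbscrew, set differently in every start
- mould: white plaster mould with a fresh clay bowl in it, 132 mm across, 58 mm high, loose on the wheel head under the template; origin at its underside. Leave alone
- cup_a: leather-hard clay cup, 86 mm across, 92 mm high, on the bench, robot's left; origin at its underside. Leave alone
- cup_b: smaller leather-hard clay cup, 72 mm across, 72 mm high, on the bench, robot's right; origin at its underside. Leave alone
- knife: wooden spatula, 200 mm long, lying on the bench off the weight end. Leave alone

How it is judged (in metres and radians):
On the way, in this order (a step that is already met when the one before it is completed fails the run):
1. the pin lies parked in the notch of the pin rest, let go, with the arm still seated in the yoke (x of pin_shank in the frame of notch between -0.006 and 0.006 m and y of pin_shank in the frame of notch between -0.02 and 0.02 m and z of pin_shank in the frame of notch between -0.005 and 0.005 m and angle between the y axis of pin_shank and the y axis of notch, either way round below 0.12 rad and contact force between the fingers and pin below 0.1 N and distance between jarm_bore and yoke below 0.012 m), for 0.2 s.
2. the arm is off its saddle and post, at least 20 mm up, level, gripped at its balance point (z of jarm_bore in the frame of yoke between 0.02 and 0.14 m and angle between jarm_bore's own z axis and vertical below 0.1 rad and x of the grasp point in the frame of jarm_bore between -0.0995 and -0.037 m and x of the grasp point in the frame of jweight_mid between 0.068 and 0.1305 m and y of the grasp point in the frame of jarm_bore between -0.02 and 0.02 m and contact force between the fingers and jarm above 4 N and contact force between jarm and jigger below 0.05 N and contact force between jarm and mould below 0.05 N), for 0.2 s.
At the end, for the whole second after the job is handed in: Arm held by its tail bar within 15 mm of the balance point, still, level to 0.1 rad, in line to 0.15 rad, its bore 50 to 120 mm above the yoke's and within 30 mm sideways, clear of all else; pin let go in the notch (6 mm across, 20 mm along, 0.12 rad); mould, cups, spatula moved under 15 mm (x of pin_shank in the frame of notch between -0.006 and 0.006 m and y of pin_shank in the frame of notch between -0.02 and 0.02 m and z of pin_shank in the frame of notch between -0.005 and 0.005 m and angle between the y axis of pin_shank and the y axis of notch, either way round below 0.12 rad and contact force between the fingers and pin below 0.1 N and z of jarm_bore in the frame of yoke between 0.05 and 0.12 m and horizontal distance between jarm_bore and yoke below 0.03 m and angle between the x axis of jarm_bore and the x axis of yoke, either way round below 0.15 rad and angle between jarm_bore's own z axis and vertical below 0.1 rad and x of the grasp point in the frame of jarm_bore between -0.0995 and -0.037 m and x of the grasp point in the frame of jweight_mid between 0.068 and 0.1305 m and y of the grasp point in the frame of jarm_bore between -0.02 and 0.02 m and contact force between the fingers and jarm above 4 N and contact force between jarm and jigger below 0.05 N and contact force between jarm and mould below 0.05 N and linear speed of jarm below 0.02 m/s and angular speed of jarm below 0.1 rad/s and distance of each of mould, cup_a, cup_b, knife from where it was at the start of the episode below 0.015 m); the arm keeps its last pose, push and grip.
It fails at once if the arm touches the mould or the bowl in it (contact force between jarm and mould above 0.5 N).
It fails at once if the mould is shifted by more than 15 mm (distance of mould from where it was at the start of the episode above 0.015 m).
It fails at once if the larger cup is shifted by more than 15 mm (distance of cup_a from where it was at the start of the episode above 0.015 m).
It fails at once if the smaller cup is shifted by more than 15 mm (distance of cup_b from where it was at the start of the episode above 0.015 m).
It fails at once if the wooden spatula is shifted by more than 15 mm (distance of knife from where it was at the start of the episode above 0.015 m).
It also fails if it takes over 58 s, if anything falls off the work surface, if the arm or the gripper's body presses on something with over 40 N, if the wrist force passes 120 N, or if a joint passes its speed limit or range.

ROBOT

A 6-joint arm with a two-finger parallel gripper is mounted at the origin on the work surface. World frame = base frame: x ahead of the robot, y to its left, z up, the work surface at z = 0. Lengths are in mm, angles in rad, forces in N, time in s.
With the tool pointing down it reaches from about 275 to 1000 mm from the base axis. Payload 8.4 kg.
Tool frame: the origin (TCP) lies between the finger pads; the fingertips stand 22 mm ahead of it and the grasp point (between the pads) lies 3 mm ahead of it; z points along the fingers, y is the line along which they close (so a half turn about z gives the same grasp; the last joint's range is limited). The gripper opens to 85 mm and grips with 20 to 120 N. Pads are 22 mm wide; open, the fingers measure 114 mm over their backs; the gripper's body (76 mm by 85 mm) begins 54 mm behind the grasp point. The pads swing forward as they close: fully open they stand 13 mm farther back than shut.
Start: joints at [1.226, 0.353, 1.633, -0, 1.155, -0.002], TCP at [210.077, 588.639, 253.281] pointing down, gripper open.
Joint ranges: [-2.63, 2.63], [-0.92, 2.1], [0.06, 2.66], [-1.3, 4.44], [0, 2.69], [-3.02, 3.02]. Speed limits (rad/s): [2.22, 2.22, 2.79, 3.14, 3.14, 3.14].

INTERFACE

Orientations are given as [roll, pitch, yaw] about the fixed x, y, z axes, in that order (R = Rz(yaw) Ry(pitch) Rx(roll)).
In Python, from rig import r, grab_frame gives the robot as it stands.
- The arm moves only by the shell command python3 -m inch 'ROWS' [FORCE]. ROWS is JSON, a list of rows, each a list of 7 numbers: the turn, a rotation vector about the tool's x, y, z as a fraction of full scale, then the shift along the tool's x, y, z as a fraction of full scale, then the closure, from 0 (fully open) to 1 (shut). In form: [[rx, ry, rz, dx, dy, dz, fingers], ...]. A call has 1 to 8 rows; each row shifts and turns the commanded pose from where the row before left it, along the tool's axes as they then stand; what a row does not reach is not made up. Full scale, the value 1, is 2.5 cm for a shift and pi rad for a turn. A row lasts 1/12 s, in which the tool goes at most 41.7 mm and 7.16 degrees, less where a joint would pass 70% of its speed; a pose out of reach is approached as far as the arm can. A call with a number of a shift or a turn outside -1 to 1 is refused whole. A call with a gripper value outside its range is refused whole. The fingers move at their own pace and stop on an object; FORCE is the grip in N (left out, the last holds). Time passes only in rows, so rows that do not move let the fingers close. It gives the time, the measured TCP pose, the force, the opening and the grip force at its end, in the units of the state.
- r.sense(): the state, without advancing time (a new reading comes with each control period).
- grab_frame(name): name is "scene" or "side" or "wrist"; returns a dict with "pixels" (420x560x3 uint8, red, green, blue), "z_map" (420x560 float32, mm along the optical axis (not along the pixel's ray), 0 where there is no reading), "vertical_fov" (degrees; the focal length in pixels is half the picture's height over the tangent of half this angle, whatever the lens; pixels are square), "cx", "cy" (the principal point, pixels), "dist" ([k1, k2, p1, p2, k3] as OpenCV has them; the pictures are not rectified), "cam_to_world" (4x4, takes a point from camera to world coordinates). Camera axes: x right, y down, z forward; pixel columns grow to the right and rows downward; lengths in mm; the calibration is good to about 2 mm. A picture is of the moment at which its call begins.
- r.sign_off(): hands the job in; it is judged then, once.
The state is a dict: "clock": time; "qpos": joint angles; "qvel": joint speeds; "joint_efforts": joint torques, N m; "eef_pos": TCP position; "tcp_rot": TCP orientation; "contact_force": force on the tool from outside, world axes, zero at the start; "wrist_torque": the same for the moment, N m; "opening": opening from 0.0 (shut) to 1.0 (fully open); "grasp_force": force on a finger pad.
Only numpy, scipy, OpenCV 4.12 (cv2) and the standard library are available. Lean on these libraries where they do the work, as an engineer would, in place of code of your own. Each camera call takes 0.05 s, during which the arm holds its last target. There are 200 camera calls.

## Working session

There is one attempt and no reset: what is moved stays moved. The work goes in short steps, Python scripts to look and compute and a shell command to move; the robot and the scene stay as the last step left them, time stands still between calls to the robot, and variables do not carry over. Pictures are saved under pics/ and viewed, at most 10 in all, crops included, and the job is handed in when it is done.

```bash
ls; mkdir -p pics; cat > h.py <<'E'
import numpy as np, cv2
from rig import r, grab_frame
def K(f):
    h=f["pixels"].shape[0]; fl=h/2/np.tan(np.radians(f["vertical_fov"])/2)
    return np.array([[fl,0,f["cx"]],[0,fl,f["cy"]],[0,0,1.]])
def rays(f,uv):
    uv=np.asarray(uv,float).reshape(-1,1,2)
    return cv2.undistortPoints(uv,K(f),np.array(f["dist"],float)).reshape(-1,2)
def world(f,uv):  # by depth map
    uv=np.asarray(uv).reshape(-1,2); n=rays(f,uv)
    z=f["z_map"][uv[:,1].astype(int),uv[:,0].astype(int)]
    p=np.c_[n*z[:,None],z]; T=np.array(f["cam_to_world"]); return p@T[:3,:3].T+T[:3,3]
def cloud(f):
    h,w=f["z_map"].shape; v,u=np.mgrid[:h,:w]
    return world(f,np.c_[u.ravel(),v.ravel()]).reshape(h,w,3)
def save(f,n): cv2.imwrite("pics/"+n+".png",f["pixels"][:,:,::-1])
E
python3 - <<'E'
from h import *
import pickle
fs={}
for n in("scene","side","wrist"):
    f=grab_frame(n); fs[n]=f; save(f,n+"0"); print(n,np.round(f["cam_to_world"],2).tolist(),f["vertical_fov"],(f["z_map"]>0).mean())
pickle.dump(fs,open("f0.pkl","wb"))
cv2.imwrite("pics/a0.png",cv2.resize(np.hstack([fs["scene"]["pixels"],fs["side"]["pixels"]])[:,:,::-1],(800,300)))
print(r.sense())
E
```

```text
pics
scene [[0.02, 0.84, -0.54, 1182.09], [1.0, -0.01, 0.02, -12.94], [0.01, -0.54, -0.84, 1103.61], [0.0, 0.0, 0.0, 1.0]] 56.24668286713984 0.9960756802721088
side [[0.97, -0.15, 0.21, 195.37], [-0.26, -0.58, 0.77, -1199.44], [0.0, -0.8, -0.6, 1080.39], [0.0, 0.0, 0.0, 1.0]] 45.44880122619666 0.9857142857142858
wrist [[0.34, 0.9, 0.28, 137.38], [0.94, -0.32, -0.1, 615.59], [-0.0, 0.3, -0.95, 372.38], [0.0, 0.0, 0.0, 1.0]] 63.34275687407695 0.9959353741496598
{'clock': 0.15, 'qpos': array([ 1.22556958e+00,  3.53502396e-01,  1.63394726e+00, -1.55663775e-05,
        1.15520818e+00, -2.38721605e-03]), 'qvel': array([-0.00045009, -0.0016417 , -0.00374685,  0.00073405, -0.00243538,
        0.00076988]), 'joint_efforts': array([-1.47981586e-04, -6.05638719e+01, -3.42339492e+01,  6.40928010e-05,
        5.97426653e-03,  5.78341940e-06]), 'eef_pos': array([209.98514565, 588.31345628, 252.73266449]), 'tcp_rot': array([-3.14052744e+00,  1.16917823e-05,  2.79875942e+00]), 'contact_force': array([-0.14976452, -0.40190307, -0.041516  ]), 'wrist_torque': array([-0.00850062, -0.0247341 ,  0.02168062]), 'grasp_force': 0.0, 'opening': 0.9964800496476057}
```

View pics/scene0.png

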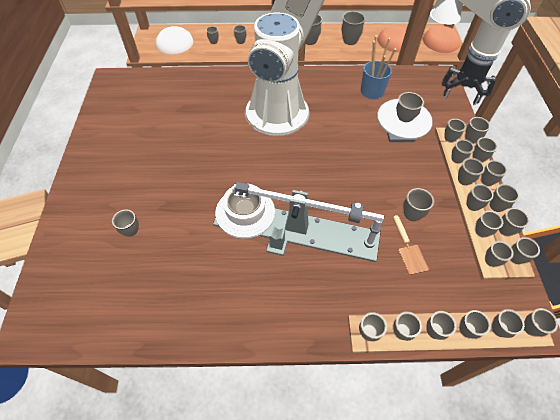

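View pics/side0.png

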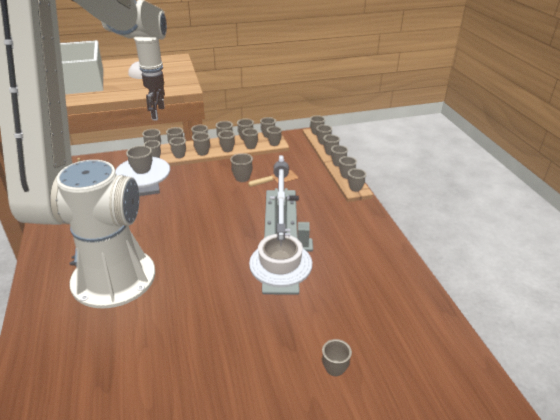

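The scene view shows the arm from its clamp (240,190) to its tail (380,217), with the weight at (356,212), the yoke at (298,205) and the pin rest at (277,238). The side view shows the knob near (293,198) and the mould at (281,258).

```bash
python3 - <<'E'
from h import *
import pickle
fs=pickle.load(open("f0.pkl","rb"))
f=fs["scene"]; P=cloud(f); 
m=np.zeros(P.shape[:2],bool); m[175:265,205:395]=1
z=P[...,2]
bar=m&(z>160)&(z<185)
q=P[bar]; print(len(q))
l=cv2.fitLine(q[:,:2].astype(np.float32),cv2.DIST_HUBER,0,.01,.01).ravel(); 
d=l[:2]*(-1 if l[1]>0 else 1); n=np.array([-d[1],d[0]]) # machine y
print("dir",d,"yaw",np.arctan2(d[1],d[0]),"pt",l[2:])
s=(q[:,:2]-l[2:])@d; t=(q[:,:2]-l[2:])@n
def prof(sel,lab):
    p=P[m&sel]; s=(p[:,:2]-l[2:])@d; t=(p[:,:2]-l[2:])@n
    for a in range(-300,300,10):
        k=(s>=a)&(s<a+10)
        if k.sum()>0: print(lab,a,k.sum(),"t",np.round(np.percentile(t[k],[2,50,98]),0),"z",np.round(np.percentile(p[k,2],[2,50,98]),0))
prof(z>140,"hi")
prof((z>60)&(z<100),"rest")
hsv=cv2.cvtColor(f["pixels"],cv2.COLOR_RGB2HSV)
print("V dark"); 
dk=m&(hsv[...,2]<60)&(z>140); nn,lb,st,c=cv2.connectedComponentsWithStats(dk.astype(np.uint8))
for i in range(1,nn):
    if st[i,4]>8:
        p=P[lb==i]; print(c[i],st[i],np.median(p,0).round(0),((np.median(p,0)[:2]-l[2:])@d).round(0),((np.median(p,0)[:2]-l[2:])@n).round(0))
x=cv2.resize(f["pixels"][170:270,205:395],None,fx=4,fy=4,interpolation=cv2.INTER_CUBIC)
cv2.imwrite("pics/crop.png",x[:,:,::-1])
E
```

```text
1216
dir [-0.26329884 -0.96471435] yaw -1.8372364 pt [555.81366   78.928314]
hi -220 31 t [-9.  0.  5.] z [141. 165. 176.]
hi -210 43 t [-11.   1.   6.] z [142. 165. 177.]
hi -200 24 t [-9. -0.  2.] z [148. 173. 178.]
hi -190 26 t [-8. -0.  3.] z [159. 173. 178.]
hi -180 24 t [-9. -1.  2.] z [154. 173. 178.]
hi -170 25 t [-9. -0.  2.] z [158. 173. 178.]
hi -160 49 t [-18.   5.  22.] z [160. 183. 193.]
hi -150 69 t [-11.  10.  22.] z [158. 187. 205.]
hi -140 71 t [-14.   9.  22.] z [156. 188. 207.]
hi -130 60 t [-20.   3.  21.] z [156. 179. 192.]
hi -120 22 t [-9. -1.  2.] z [156. 173. 178.]
hi -110 26 t [-8. -1.  2.] z [156. 173. 178.]
hi -100 24 t [-10.  -1.   2.] z [159. 172. 178.]
hi -90 25 t [-10.  -2.   2.] z [158. 173. 176.]
hi -80 97 t [ -7. 628. 628.] z [ 160. 1104. 1104.]
hi -70 25 t [-9. -1.  3.] z [158. 173. 178.]
hi -60 24 t [-10.  -1.   2.] z [157. 171. 176.]
hi -50 22 t [-10.  -1.   2.] z [158. 174. 179.]
hi -40 25 t [-9. -0.  3.] z [159. 173. 178.]
hi -30 24 t [-9. -1.  3.] z [158. 173. 177.]
hi -20 25 t [-10.  -0.   2.] z [156. 172. 178.]
hi -10 22 t [-9. -0.  3.] z [
[... 1755 characters left out ...]
 [-23.  30.  40.] z [ 63.  87. 100.]
rest 150 42 t [-33.  40.  48.] z [ 62.  82. 100.]
rest 160 61 t [-41. -11.  52.] z [ 64.  78. 100.]
rest 170 73 t [-47. -10.  57.] z [61. 70. 99.]
rest 180 79 t [-67.  -9.  58.] z [60. 67. 99.]
rest 190 69 t [-59.  -1.  60.] z [60. 66. 99.]
rest 200 66 t [-35.   3.  60.] z [ 62.  66. 100.]
rest 210 62 t [-35.  -2.  57.] z [61. 66. 97.]
rest 220 69 t [-33.  -2.  54.] z [63. 69. 98.]
rest 230 64 t [-29.  -5.  48.] z [66. 79. 95.]
rest 240 38 t [-31. -11.  42.] z [ 77.  90. 100.]
rest 250 7 t [-28. -10.  29.] z [ 99. 100. 100.]
rest 260 3 t [-12. -10.  -5.] z [ 97.  99. 100.]
V dark
[293.67741935 213.06451613] [291 207   7  11  31] [593.  39. 167.] 29.0 47.0
```

View pics/crop.png

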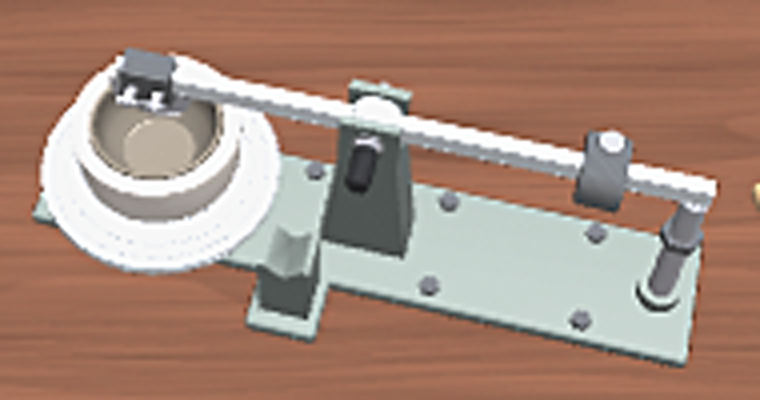

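The crop shows the knob at about (362,165), the notch at (290,255), the weight at (603,170) and the post at (665,250), in crop pixels. Taking the depth and shape together:

- **Yoke:** about (546,55).
- **Machine yaw:** about -1.837.
- **Weight:** about 169 mm from the bore.

Next I'll move above the knob.

```bash
python3 -m inch '[[0,0,-0.0245,0,0,-1,0],[0,0,0,-0.84,-0.71,-0.9,0],[0,0,0,-0.84,-0.71,0,0],[0,0,0,-0.84,-0.71,0,0],[0,0,0,-0.84,-0.71,0,0],[0,0,0,-0.84,-0.71,0,0],[0,0,0,-0.84,-0.71,0,0],[0,0,0,-0.84,-0.71,0,0]]' 30
python3 -m inch '[[0,0,0,-0.84,-0.71,0,0],[0,0,0,-0.84,-0.71,0,0],[0,0,0,-0.84,-0.71,0,0],[0,0,0,-0.84,-0.71,0,0],[0,0,0,-0.84,-0.71,0,0],[0,0,0,-0.84,-0.71,0,0],[0,0,0,-0.84,-0.71,0,0],[0,0,0,-0.84,-0.71,0,0]]'
```

```text
clock: 0.82
eef_pos: [319.7, 428.8, 300.6]
tcp_rot: [-3.141, -0.0, 2.876]
contact_force: [0.9, 0.3, -0.4]
opening: 0.998
grasp_force: 0.0
clock: 1.48
eef_pos: [444.5, 247.7, 300.7]
tcp_rot: [-3.141, -0.0, 2.876]
contact_force: [-0.2, -0.1, 1.0]
opening: 1.005
grasp_force: 0.0
```

```bash
python3 -m inch '[[0,0,0,-0.95,-0.82,0,0],[0,0,0,-0.95,-0.82,0,0],[0,0,0,-0.95,-0.82,0,0],[0,0,0,-0.95,-0.82,0,0],[0,0,0,-0.95,-0.82,0,0],[0,0,0,-0.95,-0.82,0,0],[0,0,0,-0.95,-0.82,0,0],[0,0,0,-0.78,-0.64,0,0]]'
python3 -m inch '[[0,0,0,0,0,0,0],[0,0,0,0,0,0,0]]'
python3 - <<'E'
from h import *
import pickle
f=grab_frame("wrist"); pickle.dump(f,open("w1.pkl","wb")); save(f,"w1"); print(r.sense()["eef_pos"],np.round(f["cam_to_world"],2).tolist())
E
```

```text
clock: 2.15
eef_pos: [582.2, 44.2, 300.6]
tcp_rot: [-3.141, -0.0, 2.875]
contact_force: [-0.5, 0.6, -0.4]
opening: 1.0
grasp_force: 0.0
clock: 2.32
eef_pos: [581.5, 45.4, 300.3]
tcp_rot: [-3.141, -0.001, 2.873]
contact_force: [0.3, 0.0, -0.1]
opening: 1.002
grasp_force: 0.0
[580.99776254  46.21553706 300.31187207] [[0.27, 0.92, 0.29, 507.32], [0.96, -0.25, -0.08, 67.04], [0.0, 0.3, -0.95, 420.07], [0.0, 0.0, 0.0, 1.0]]
```

View pics/w1.png

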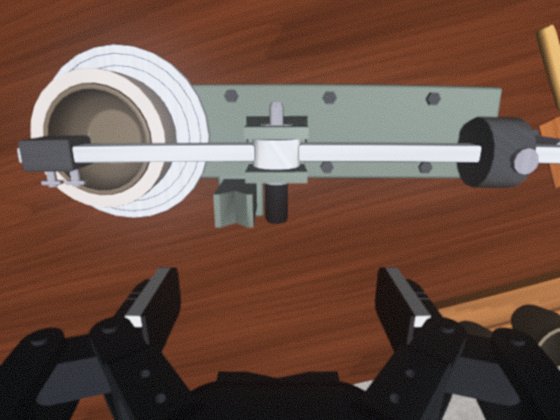

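The wrist view shows the knob at (276,203), the boss at (277,152), the cheeks spanning columns 246–307, the notch near (236,205) and the weight around columns 460–538. Now to measure them.

```bash
cat >> h.py <<'E'
def plane(f,uv,z):
    n=rays(f,uv); T=np.array(f["cam_to_world"]); d=np.c_[n,np.ones(len(n))]@T[:3,:3].T
    return T[:3,3]+d*((z-T[2,3])/d[:,2])[:,None]
E
python3 - <<'E'
from h import *
import pickle
f=pickle.load(open("w1.pkl","rb")); px=f["pixels"]; P=cloud(f); Z=P[...,2]
g=px.astype(int).sum(2)
# bar: bright pixels at z ~175 
m=(Z>165)&(Z<182)&(g>560); m[:, :80]=0; m[:,250:305]=0; m[:,455:]=0;m[:135]=0;m[170:]=0
v,u=np.nonzero(m); cols=np.unique(u)
mid=np.array([[c,(v[u==c].min()+v[u==c].max())/2] for c in cols])
W=plane(f,mid,175.)[:,:2]
l=cv2.fitLine(W.astype(np.float32),cv2.DIST_HUBER,0,.01,.01).ravel(); d=l[:2]*(-1 if l[1]>0 else 1); n=np.array([-d[1],d[0]]); c=l[2:]
print("dir",d,"yaw",np.arctan2(d[1],d[0]),c,len(cols), "width",np.mean([np.ptp(v[u==k])+1 for k in cols]))
def st(p): p=np.asarray(p)[...,:2]-c; return np.c_[p@d,p@n].round(1)
# knob
k=(g<110); k[:165]=0;k[230:]=0;k[:,:255]=0;k[:,300:]=0
nn,lb,s_,ce=cv2.connectedComponentsWithStats(k.astype(np.uint8)); i=1+np.argmax(s_[1:,4]); print("knob",s_[i],ce[i])
x,y,w,h=s_[i,:4]; print("knob mid z165",st(plane(f,[[ce[i][0],ce[i][1]]],165.)), "z174 left/right",st(plane(f,[[x-.5,y+h/2],[x+w-.5,y+h/2],[ce[i][0],y+h-.5]],165.)))
# cheeks tops z~186
ch=(np.abs(Z-186)<5); ch[:110]=0;ch[190:]=0;ch[:,:235]=0;ch[:,320:]=0
q=st(P[ch]); print("cheek depth s",np.percentile(q[:,0],[1,50,99]),"t",np.percentile(q[:,1],[1,99]))
# rest block
rb=(Z>60)&(Z<95); rb[:180]=0;rb[235:]=0;rb[:,:205]=0;rb[:,262:]=0
q=st(P[rb]); print("rest s",np.percentile(q[:,0],[2,98]),"t",np.percentile(q[:,1],[2,98]))
# weight
wt=(g<330)&(Z>165); wt[:100]=0;wt[200:]=0;wt[:,:440]=0
p=P[wt]; q=st(p); print("weight s",np.percentile(q[:,0],[1,3,50,97,99]),"z",np.percentile(p[:,2],99))
pickle.dump((c,d,n),open("line.pkl","wb"))
y0=c+d*np.median(st(P[ch])[:,0]); 
E
```

```text
dir [-0.26403835 -0.96451217] yaw -1.838003 [537.8629   39.56698] 320 width 15.74375
knob [266 209   6   6  16] [267.6875 212.    ]
knob mid z165 [[-10.7  48.5]] z174 left/right [[ -9.   48.5]
 [-13.7  48.5]
 [-10.7  50.6]]
cheek depth s [-38.7 -17.4   4.3] t [-18.8  20.1]
rest s [ 7.6 47. ] t [55.7 91.3]
weight s [-198.7   -197.2   -174.8   -167.3   -166.643] z 202.48316507966393
```

Yoke is about (543,56), the knob lines up with the TCP, the rest matches its given offset, and the weight is about 165 mm from the bore. So jweight is about 30 mm and the balance point is about 67 mm out. I'll go down and grip the knob.

```bash
python3 -m inch '[[0,0,0,0.06,0,0.9,0],[0,0,0,0,0,1,0],[0,0,0,0,0,1,0],[0,0,0,0,0,1,0],[0,0,0,0,0,1,0],[0,0,0,0,0,0.4,0],[0,0,0,0,0,0,0],[0,0,0,0,0,0,0]]' 25
python3 -m inch '[[0,0,0,0,0,0,1],[0,0,0,0,0,0,1],[0,0,0,0,0,0,1],[0,0,0,0,0,0,1],[0,0,0,0,0,0,1],[0,0,0,0,0,0,1],[0,0,0,0,0,0,1],[0,0,0,0,0,0,1]]' 25
```

```text
clock: 3.03
eef_pos: [579.8, 47.4, 168.7]
tcp_rot: [-3.142, -0.0, 2.877]
contact_force: [0.7, -0.6, 0.3]
opening: 1.004
grasp_force: 0.0
clock: 3.7
eef_pos: [580.1, 46.4, 168.6]
tcp_rot: [-3.141, 0.0, 2.876]
contact_force: [-1.3, -2.4, 4.8]
opening: 0.203
grasp_force: 24.1
```

```bash
python3 -m inch '[[0,0,0,-0.2,0,0,1],[0,0,0,-0.4,0,0,1],[0,0,0,-0.4,0,0,1],[0,0,0,-0.4,0,0,1],[0,0,0,-0.4,0,0,1],[0,0,0,-0.4,0,0,1]]'
python3 -m inch '[[0,0,0,-0.4,0,0,1],[0,0,0,-0.4,0,0,1],[0,0,0,-0.2,0,0,1],[0,0,0,0,0,0,1]]'
python3 - <<'E'
from h import *
import pickle
f=grab_frame("scene"); s=grab_frame("side"); pickle.dump((f,s),open("p1.pkl","wb"))
a=cv2.resize(f["pixels"][170:270,205:395],(600,316),interpolation=cv2.INTER_CUBIC)
b=cv2.resize(s["pixels"][140:280,200:360],(322,282),interpolation=cv2.INTER_CUBIC)
cv2.imwrite("pics/p1.png",a[:,:,::-1])
E
```

```text
clock: 4.2
eef_pos: [634.4, 32.0, 168.0]
tcp_rot: [3.141, 0.0, 2.876]
contact_force: [-0.1, -1.2, -0.8]
opening: 0.201
grasp_force: 24.1
clock: 4.53
eef_pos: [658.4, 25.3, 168.1]
tcp_rot: [3.141, 0.001, 2.875]
contact_force: [-0.9, 0.0, -0.4]
opening: 0.203
grasp_force: 24.1
```

View pics/p1.png

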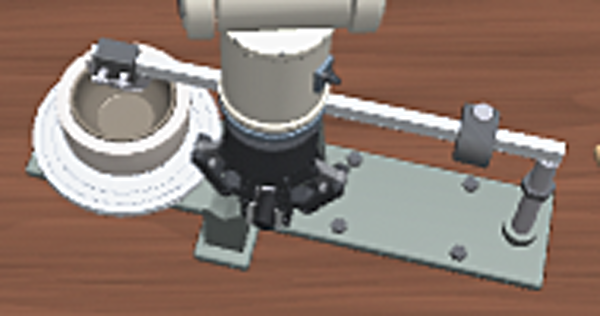

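The pin has been drawn 81 mm, free of the yoke, and the template arm is still seated. Next I'll shift 45 mm to machine +x, come partly down and look with the wrist camera.

```bash
python3 -m inch '[[0,0,0,0,-0.6,0,1],[0,0,0,0,-0.6,0.2,1],[0,0,0,0,-0.6,0.6,1],[0,0,0,0,0,0.6,1],[0,0,0,0,0,0.6,1],[0,0,0,0,0,0,1],[0,0,0,0,0,0,1]]'
python3 - <<'E'
from h import *
import pickle
f=grab_frame("wrist"); pickle.dump(f,open("w2.pkl","wb")); save(f,"w2"); s=r.sense(); print(s["eef_pos"],s["tcp_rot"])
E
```

```text
clock: 5.22
eef_pos: [644.1, -18.6, 117.6]
tcp_rot: [-3.141, -0.002, 2.875]
contact_force: [0.1, 0.3, -0.1]
opening: 0.2
grasp_force: 24.2
[645.00574536 -18.39811114 118.55304219] [-3.14142646e+00 -2.52055710e-04  2.87537170e+00]
```

View pics/w2.png

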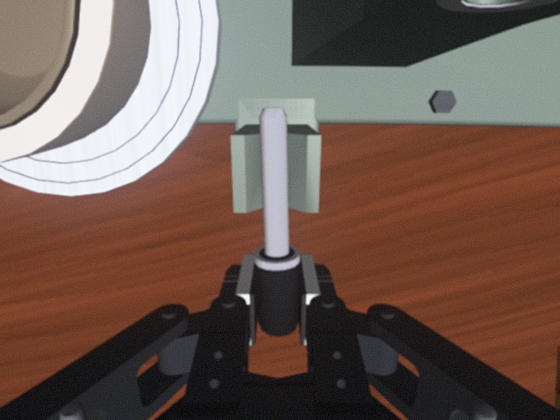

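The shank (columns 262–287, rows 108–255) points at the rest block (columns 233–321, rows 98–212) and looks nearly centred. Now to measure the remaining offset.

```bash
python3 - <<'E'
from h import *
import pickle
f=pickle.load(open("w2.pkl","rb")); c,d,n=pickle.load(open("line.pkl","rb")); P=cloud(f); Z=P[...,2]
yk=np.array([542.8,56.15])
def st(p): p=np.asarray(p)[...,:2]-yk; return np.c_[p@d,p@n].round(1)
m=np.zeros(Z.shape,bool); m[104:256,255:295]=1; m&=(Z>104)
q=st(P[m]); print("shank z pct",np.percentile(P[m][:,2],[5,50,95]),"t",np.percentile(q[:,1],[1,99]))
for a,b in((70,85),(85,100)):
    k=(q[:,1]>a)&(q[:,1]<b); print(a,"s",np.percentile(q[k,0],[3,50,97]),"z top",np.percentile(P[m][k][:,2],95))
for vrow in(125,160,200,240):
    cols=np.nonzero(m[vrow])[0]; mid=(cols.min()+cols.max())/2; print(vrow,mid,st(plane(f,[[mid,vrow]],115.)))
rb=np.zeros(Z.shape,bool); rb[90:220,225:330]=1; rb&=(Z>68)&(Z<92)
q=st(P[rb]); print("rest s",np.percentile(q[:,0],[1,99]),"t",np.percentile(q[:,1],[1,99]),"ztop",np.percentile(P[rb][:,2],97))
print("tcp",st(r.sense()["eef_pos"][None,:2]))
E
```

```text
shank z pct [112.60750814 115.66531264 117.15077079] t [43.042 99.686]
70 s [40.5 45.  49.7] z top 117.11402126644066
85 s [38.4   44.7   51.429] z top 117.11090084171019
125 273.0 [[45.7 48.8]]
160 274.0 [[45.4 61.2]]
200 274.5 [[45.2 76.3]]
240 276.0 [[44.7 92.6]]
rest s [25.2 64.8] t [55.1 90.8] ztop 86.11255898555832
tcp [[ 44.9 118.3]]
```

```bash
python3 -m inch '[[0,0,0,-0.06,0,0.4,1],[0,0,0,0,0,0.4,1],[0,0,0,0,0,0.3,1],[0,0,0,0,0,0.14,1],[0,0,0,0,0,0,1],[0,0,0,0,0,0,1]]'
```

```text
clock: 5.77
eef_pos: [646.6, -18.1, 86.9]
tcp_rot: [-3.141, -0.001, 2.876]
contact_force: [0.4, 0.1, -0.9]
opening: 0.205
grasp_force: 24.2
```

```bash
python3 -m inch '[[0,0,0,0,0,0.04,1],[0,0,0,0,0,0.04,1],[0,0,0,0,0,0,1]]'
```

```text
clock: 6.02
eef_pos: [647.0, -18.2, 85.6]
tcp_rot: [3.142, 0.001, 2.876]
contact_force: [0.2, 0.6, 0.8]
opening: 0.204
grasp_force: 24.3
```

```bash
python3 -m inch '[[0,0,0,0,0,0.02,1],[0,0,0,0,0,0,0.75],[0,0,0,0,0,0,0.6],[0,0,0,0,0,0,0.5],[0,0,0,0,0,0,0.3],[0,0,0,0,0,0,0.3],[0,0,0,0,0,0,0.3]]'
python3 -m inch '[[0,0,0,0,0,-0.3,0.3],[0,0,0,0,0,-0.8,0.3],[0,0,0,0,0,-1,0.3],[0,0,0,0,0,-1,0.3],[0,0,0,0,0,-1,0],[0,0,0,0,0,-1,0],[0,0,0,0,0,0,0]]'
python3 - <<'E'
from h import *
import pickle
f=grab_frame("wrist"); g=grab_frame("scene"); pickle.dump((f,g),open("w3.pkl","wb")); s=r.sense(); print(s["eef_pos"],s["tcp_rot"],s["clock"])
a=cv2.resize(g["pixels"][180:280,220:380],(640,400),interpolation=cv2.INTER_CUBIC)
cv2.imwrite("pics/w3.png",f["pixels"][:,:,::-1])
E
```

```text
clock: 6.6
eef_pos: [646.8, -18.2, 84.8]
tcp_rot: [-3.142, 0.0, 2.876]
contact_force: [-0.2, -0.6, 0.3]
opening: 0.703
grasp_force: 0.0
clock: 7.18
eef_pos: [649.5, -18.2, 218.4]
tcp_rot: [3.14, 0.008, 2.876]
contact_force: [1.4, 0.2, 0.2]
opening: 0.999
grasp_force: 0.0
[647.356735   -18.15958048 213.89550437] [3.14095427e+00 2.62652296e-03 2.87577621e+00] 7.2833
```

View pics/w3.png

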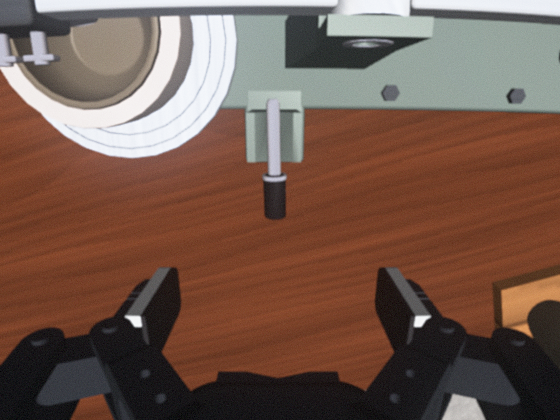

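The pin lies straight in the notch, shank from (273,100) to (274,175) and knob at (275,197). I'll turn the tool 90° and go above the balance point.

```bash
python3 -m inch '[[0,0,0.0385,0,0,-1,0],[0,0,0.0385,0,0,-1,0],[0,0,0.0385,0,0,-1,0],[0,0,0.0385,0,0,0,0],[0,0,0.0385,0,0,0,0],[0,0,0.0385,0,0,0,0],[0,0,0.0385,0,0,0,0],[0,0,0.0385,0,0,0,0]]'
python3 -m inch '[[0,0,0.0385,0,0,0,0],[0,0,0.0385,0,0,0,0],[0,0,0.0385,0,0,0,0],[0,0,0.0385,0,0,0,0],[0,0,0.0385,0,0,0,0]]'
python3 -m inch '[[0,0,0,0.74,-0.8,0,0],[0,0,0,0.74,-0.8,0,0],[0,0,0,0.74,-0.8,0,0],[0,0,0,0.74,-0.8,0,0],[0,0,0,0.74,-0.8,0,0],[0,0,0,0.74,-0.8,0,0],[0,0,0,0,0,0,0],[0,0,0,0,0,0,0]]'
python3 - <<'E'
from h import *
import pickle
f=grab_frame("wrist"); pickle.dump(f,open("w4.pkl","wb")); save(f,"w4")
c,d,n=pickle.load(open("line.pkl","rb")); yk=np.array([542.8,56.15])
def st(p): p=np.asarray(p)[...,:2]-yk; return np.c_[p@d,p@n].round(1)
s=r.sense(); print(s["eef_pos"],s["tcp_rot"],s["clock"],st(s["eef_pos"][None,:2]))
g=pickle.load(open("w3.pkl","rb"))[0]; P=cloud(g)
for v,u0,u1 in((115,262,284),(160,262,284)):
    m=P[v-12:v+12,u0:u1].reshape(-1,3); zt=np.percentile(m[:,2],98); k=m[:,2]>zt-3; print("shank top z",zt,"mid",st(m[k]).mean(0))
m=P[95:220,260:290].reshape(-1,3); k=(m[:,2]>80.5)&(abs(st(m)[:,0]-45)<6); print("pin t range",np.percentile(st(m[k])[:,1],[1,99]))
E
```

```text
clock: 7.95
eef_pos: [646.0, -18.1, 285.7]
tcp_rot: [-3.139, -0.001, 1.902]
contact_force: [0.5, -0.9, 0.1]
opening: 1.002
grasp_force: 0.0
clock: 8.37
eef_pos: [646.0, -18.1, 285.6]
tcp_rot: [-3.139, 0.001, 1.297]
contact_force: [-0.3, 1.2, -0.5]
opening: 1.001
grasp_force: 0.0
clock: 9.03
eef_pos: [559.3, 121.4, 286.3]
tcp_rot: [-3.14, 0.001, 1.306]
contact_force: [0.0, 0.4, -0.3]
opening: 0.997
grasp_force: 0.0
[559.92423679 120.67181462 286.42771166] [-3.14054115e+00  9.70810616e-04  1.30461725e+00] 9.0833 [[-66.8  -0.5]]
shank top z 85.10360306738858 mid [45.68177966 56.68601695]
shank top z 84.05794300098243 mid [44.95256917 89.29565217]
pin t range [ 46.  136.2]
```

View pics/w4.png

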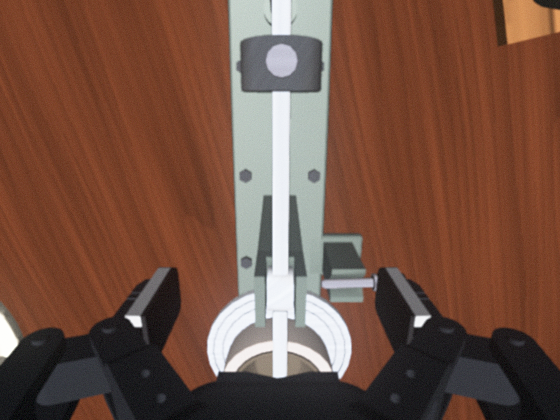

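The bar runs at column 281, between the fingers (centred near 278), with the weight at (281,64). The pin is in the notch at (350,283), with its axis at z≈79.5. Going down to grip the bar.

```bash
python3 -m inch '[[0,0,0,0,0.02,0.8,0],[0,0,0,0,0,1,0],[0,0,0,0,0,1,0],[0,0,0,0,0,1,0],[0,0,0,0,0,0.7,0],[0,0,0,0,0,0.24,0],[0,0,0,0,0,0,0],[0,0,0,0,0,0,0]]' 80
python3 -m inch '[[0,0,0,0,0,0,1],[0,0,0,0,0,0,1],[0,0,0,0,0,0,1],[0,0,0,0,0,0,1],[0,0,0,0,0,0,1],[0,0,0,0,0,0,1],[0,0,0,0,0,0,1],[0,0,0,0,0,0,1]]' 80
```

```text
clock: 9.75
eef_pos: [561.4, 120.0, 169.0]
tcp_rot: [-3.142, 0.0, 1.303]
contact_force: [-0.0, 0.4, 1.0]
opening: 1.002
grasp_force: 0.0
clock: 10.42
eef_pos: [560.9, 120.6, 169.3]
tcp_rot: [3.141, -0.0, 1.303]
contact_force: [-1.4, -1.0, 5.5]
opening: 0.128
grasp_force: 78.5
```

```bash
python3 -m inch '[[0,0,0,0,0,-0.1,1],[0,0,0,0,0,-0.2,1],[0,0,0,0,0,-0.2,1],[0,0,0,0,0,-0.2,1],[0,0,0,0,0,-0.2,1],[0,0,0,0,0,-0.2,1],[0,0,0,0,0,0,1],[0,0,0,0,0,0,1]]'
python3 - <<'E'
from rig import r
s=r.sense(); print(s["wrist_torque"],s["contact_force"],s["eef_pos"])
E
```

```text
clock: 11.08
eef_pos: [561.0, 120.5, 196.7]
tcp_rot: [3.141, -0.0, 1.303]
contact_force: [0.6, -0.6, -10.2]
opening: 0.124
grasp_force: 78.0
[-0.05341994  0.03542375 -0.00865176] [  0.55397748  -0.64661132 -10.20748052] [561.02785165 120.51931432 196.69672294]
```

The arm's full weight is on the gripper and the moment is small, so it's balanced. I'll lift on to 80 mm.

```bash
python3 -m inch '[[0,0,0,0,0,-0.2,1],[0,0,0,0,0,-0.4,1],[0,0,0,0,0,-0.4,1],[0,0,0,0,0,-0.4,1],[0,0,0,0,0,-0.4,1],[0,0,0,0,0,-0.2,1],[0,0,0,0,0,-0.1,1],[0,0,0,0,0,0,1]]'
python3 -m inch '[[0,0,0,0,0,0,1],[0,0,0,0,0,0,1],[0,0,0,0,0,0,1],[0,0,0,0,0,0,1],[0,0,0,0,0,0,1],[0,0,0,0,0,0,1],[0,0,0,0,0,0,1],[0,0,0,0,0,0,1]]'
python3 - <<'E'
from h import *
f=grab_frame("scene"); P=cloud(f); Z=P[...,2]
c=cv2.resize(f["pixels"][130:270,200:400],(800,560),interpolation=cv2.INTER_CUBIC); cv2.imwrite("pics/end.png",c[:,:,::-1])
yk=np.array([542.8,56.15]); d=np.array([-.264,-.9645]); n=np.array([.9645,-.264])
p=P[130:270,200:400].reshape(-1,3); g=f["pixels"][130:270,200:400].reshape(-1,3).astype(int).sum(1)
s=(p[:,:2]-yk)@d; t=(p[:,:2]-yk)@n
for a in(-235,-115,30,60,90,120,145):
    k=(abs(s-a)<8)&(abs(t)<25)&(p[:,2]>200)&(p[:,2]<290); print(a,k.sum(),np.median(t[k]).round(1),np.percentile(p[k,2],90).round(1))
k=(s>20)&(s<70)&(t>40)&(t<145)&(p[:,2]>60)&(p[:,2]<100)&(g<200); print("knob dark",k.sum(),np.median(s[k]),np.median(t[k]),np.percentile(p[k,2],95))
q=r.sense(); print(q["wrist_torque"],q["clock"])
E
```

```text
clock: 11.75
eef_pos: [561.1, 120.6, 249.6]
tcp_rot: [3.14, -0.001, 1.303]
contact_force: [0.4, 0.5, -8.5]
opening: 0.124
grasp_force: 78.1
clock: 12.42
eef_pos: [560.8, 120.5, 248.7]
tcp_rot: [-3.142, 0.0, 1.303]
contact_force: [-0.0, 0.1, -9.2]
opening: 0.124
grasp_force: 78.1
-235 48 5.5 255.6
-115 44 5.6 255.5
30 43 6.3 256.7
60 44 5.6 256.0
90 41 6.4 255.8
120 42 6.0 256.0
145 71 4.5 256.6
knob dark 49 46.3800484208092 122.6892775928247 89.47350588423066
[-0.02337023 -0.03001875 -0.0336078 ] 12.4667
```

View pics/end.png

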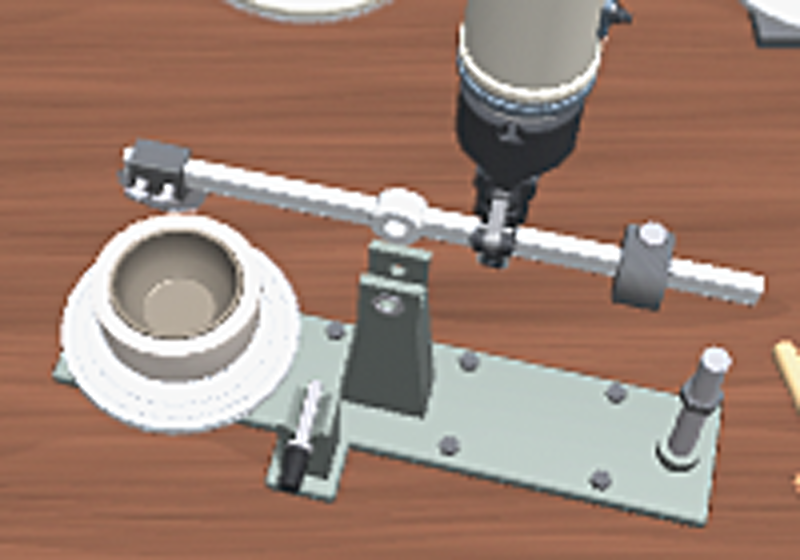

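The picture shows the arm held level over the yoke, with the boss at (398,215) and the weight at (645,265), and the pin parked in the notch at (305,430). The bar is level to 1 mm along its length and about 80 mm up, so I'll hand it in.

```bash
python3 -c "
from rig import r
print(r.sign_off())"
```

```text
the job is handed in; nothing more can be done
None
```

The job is handed in (the sign-off gave no verdict): by the last picture and readings, the pin lies let go in the notch and the arm is held level and still about 80 mm above its seat, gripped about 67 mm from the bore at its balance point.

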